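# Refit a book-truck wheel and snap its hub cap home

## Robot

A 6-joint arm with a two-finger parallel gripper is mounted at the origin on the work surface. World frame = base frame: x ahead of the robot, y to its left, z up, the work surface at z = 0. Lengths are in m, angles in degrees, forces in N, time in s.
With the tool pointing down it reaches from about 0.375 to 0.9 m from the base axis. Payload 3.1 kg.
Tool frame: the origin (TCP) lies on the centre line of the jaws, within the pads' length; the fingertips stand 17 mm ahead of it and the grasp point (between the pads) lies 2 mm behind it; z points along the fingers, y is the line along which they close (so a half turn about z gives the same grasp; the last joint's range is limited). The gripper opens to 87 mm and grips with 3 to 60 N. Pads are 19 mm wide; open, the fingers measure 117 mm over their backs; the gripper's body (75 mm by 190 mm) begins 51 mm behind the grasp point.
Start: joints at [60.762, 30.224, 82.088, -0, 67.689, -10.227], TCP at [0.204, 0.591, 0.24] pointing down, gripper open.
Joint ranges: [-176.69, 176.69], [-43.24, 126.21], [12.49, 139.97], [-82, 262], [0, 151.66], [-163.58, 163.58]. Speed limits (degrees/s): [159.86, 159.86, 180, 180, 180, 180].

## Interface

Orientations are given as a 3x3 rotation matrix whose columns are the frame's x, y, z axes.
In Python, from rig import bot, imaging, finder gives the robot as it stands. The module is installed in compiled form; this text tells all that it offers.
- The arm moves only by the tool play_rows, never from a script. Its argument "motion" is a list that holds one entry, the list of rows, each a list of 6 numbers: the shift along the tool's x, y, z in m, then the turn, a rotation vector about the tool's x, y, z in degrees. In form: [[[dx, dy, dz, wx, wy, wz], ...]]. A call has 1 to 8 rows; each row is the pose to reach, as a shift and turn from the pose commanded when the call began, along the tool's axes at that moment; what a row does not reach only later rows make up. A row lasts 1/12 s, in which the tool goes at most 41.7 mm and 7.16 degrees, less where a joint would pass 70% of its speed; a pose out of reach is approached as far as the arm can. A call with a gripper value outside its range is refused whole. "fingers" is the finger opening in m, from 0 to 0.087, set as the call begins (left out, the last holds). The fingers move at their own pace and stop on an object; the grip force is fixed at half the most. Time passes only in rows, so rows that repeat a pose let the fingers close. It gives the time, the measured TCP pose, the force, the opening and the grip force at its end, in the units of the state.
- bot.read_state(): the state, without advancing time (a new reading comes with each control period).
- imaging.capture(name): name is "scene" or "top" or "wrist"; returns a dict with "frame" (400x640x3 uint8, red, green, blue), "camera_matrix" (3x3 intrinsics, pixels), "R" (3x3) and "t" (3): a world point X has camera coordinates R X + t. Camera axes: x right, y down, z forward; pixel columns grow to the right and rows downward; lengths in m; the calibration is good to about 2 mm. A picture is of the moment at which its call begins. There is no depth.
- bot.hand_in(): hands the job in; it is judged then, once.
Trained networks look in the newest picture that a camera, given by its name, has taken for a name from the list of things; names that differ only in an ending like _2 or _b are one class to them, and where a whole thing is asked for, a point or a joint stands for the part that bears it (a point fixed in the world has none). Each returns a list of dicts, best first, with "confidence" (0 to 1); they miss things now and then, are a little off and sometimes report something else, mostly with a low value. They report only what shows in the picture. A call takes as long as a camera call. They do not tell look-alikes from the thing itself.
- finder.recognise(camera, name): "at" ([x, y, z] in m, in world coordinates, good to about 4 mm: the middle of the surface that is visible of it).
- finder.outline_of(camera, name): "pixels" (400x640 bool, what is visible of it).
The state is a dict: "time_s": time; "joint_positions": joint angles; "qvel": joint speeds; "tau": joint torques, N m; "position": TCP position; "tcp_rot": TCP orientation; "force": force on the tool from outside, world axes, zero at the start; "moment": the same for the moment, N m; "opening": opening from 0.0 (shut) to 1.0 (fully open); "grasp_force": force on a finger pad.
Only numpy, scipy, OpenCV 4.12 (cv2) and the standard library are available. Lean on these libraries where they do the work, as an engineer would, in place of code of your own. Each camera call takes 0.05 s, during which the arm holds its last target. There are 200 camera calls.

## Task

Put the loose 64 mm truck wheel on the bare stub axle of the book-truck rail, slid fully down onto the axle's shoulder, then set the loose hub cap squarely over the stud at the top of that axle and press straight down until it clicks fully home. Keep pressing after the click: finish with the gripper still on the cap, bearing down on it firmly and steadily (around 10 N or more), with nothing let go at the end. Leave the other things on the bench where they are.

Things in the scene. Friction and masses are not known exactly. Their poses are not given: they have to be found in the camera images.
- rail: Book-truck wheel rail, fixed: grey steel box section 330 x 40 mm strapped on a 360 x 120 x 12 mm plywood board, rail top 37 mm above the bench, an upright stub axle near each end, 260 mm apart. Origin: on the BARE stub's axis at bench height; x runs along the rail to the other stub (already has its wheel and cap, top 100 mm high; leave it), z up.
- shoulder (a point): Centre of the bare stub's shoulder, a black flange 50 mm in diameter, 45 mm above the bench: the wheel sits on it. Above it the steel axle is 30 mm in diameter for 27.5 mm (top edge bevelled), then a thinner stud 22 mm in diameter stands 20.5 mm higher.
- catches (a point): Point on the bare stub's axis, 83.6 mm above the bench, at the height of four sprung ball-nosed steel catches (5.5 mm nose radius) that stand out of the stud to a 30 mm circle. The wheel's bore passes them freely; the cap's lip pushes them in as it goes over, then they spring out above it and hold the cap.
- stud_top (a point): Centre of the stud's flat top, 93 mm above the bench on the bare stub's axis. The last 5 mm of the stud taper from 22 to 15 mm in diameter.
- wheel: Loose truck wheel, about 110 g: black rubber tread, grey plastic hub, 64 mm in diameter, 26 mm wide, 33 mm bore right through (1.6 mm clearance all round on the axle). Lies flat on the bench, both sides alike. Origin: centre of its underside; z is its axis. Fully down, its origin is at the shoulder, 45 mm above the bench.
- cap: Loose grey plastic hub cap, about 35 g: round, 42 mm in diameter, 26 mm tall, closed flat top, lying open side down. Its mouth has a lip 4 mm high with a 24.4 mm opening (1.2 mm clearance round the stud), above it a 31.4 mm chamber up to 19 mm, then the 7 mm top. Origin: centre of its underside; z is its axis, up.
- cap_top (a point): Centre of the cap's top face, 26 mm above its origin. Pushed down the stud, the cap meets the catches with its top about 114 mm above the bench; they yield at some 9 to 13 N, the force drops suddenly (the click), and the cap stops with its ceiling on the stud's top, its own top 100 mm above the bench (underside 74, 3 mm clear of the wheel).
- castor_wheel: Bystander: a smaller loose castor wheel, 48 mm in diameter, 18 mm wide, 12 mm bore, lying flat. Origin: centre of its underside.
- grease: Bystander: small closed jar of grease, 54 mm in diameter, 42 mm high, standing. Origin: centre of its underside.
- wrench: Bystander: wrench 190 mm long, lying flat. Origin: about the middle of its underside; x along it.
- screwdriver: Bystander: screwdriver 200 mm long, lying flat. Origin: about the middle of its underside; x along it.
- hammer: Bystander: small hammer 260 mm long, wooden handle, lying flat. Origin: about the middle of its underside; x along it, handle to -x.
- tape: Bystander: roll of book tape, 90 mm in diameter, 24 mm high, lying flat. Origin: centre of its underside.
Things that resemble listed ones, but are neither listed nor needed, are in the scene too. Leave any turquoise look-alike of the wheel alone.

How it is judged:
By the outcome, as a careful person would: the job done as asked, in the order asked, and still so for the second after the job is handed in, while the arm keeps its last pose, push and grip.
It also fails if it takes over 64 s, if anything falls off the work surface, if the arm or the gripper's body presses on something with over 40 N, if the wrist force passes 120 N, or if a joint passes its speed limit or range.

## Working session

There is one attempt and no reset: what is moved stays moved. The work goes in short steps, Python scripts to look and compute and a tool call to move; the robot and the scene stay as the last step left them, time stands still between calls to the robot, and variables do not carry over. Pictures are saved under pics/ and viewed, at most 11 in all, crops included, and the job is handed in when it is done.

Besides the shell and the picture viewer there is one more tool, called as name([rows], argument=value, ...), one row to a line, values as JSON. play_rows: Moves the arm, as the interface text tells. Its arguments: {"type":"object","properties":{"motion":{"type":"array"},"fingers":{"type":"number"}},"required":["motion"]}

```bash
mkdir -p pics
python3 - <<'E'
from rig import bot, imaging, finder
import cv2,numpy as np
s=bot.read_state();print(s['time_s'],s['position'],s['tcp_rot'],s['force'],s['opening'])
for c in['scene','top']:
    d=imaging.capture(c);cv2.imwrite(f'pics/{c}0.png',d['frame'][:,:,::-1])
    for n in['wheel','cap','rail','castor_wheel','grease','tape']:
        print(c,n,[(round(r['confidence'],2),np.round(r['at'],3).tolist()) for r in finder.recognise(c,n)][:5])
E
```

```text
0.0 [0.20320827 0.59030382 0.23856656] [[-9.45458524e-01  3.25740798e-01 -1.05436361e-03]
 [ 3.25742290e-01  9.45456667e-01 -1.91100416e-03]
 [ 3.74363086e-04 -2.15022598e-03 -9.99997618e-01]] [ 0.04736687 -0.33874748  0.37982375] 1.000413476302236
scene wheel [(0.77, [0.366, -0.064, 0.025]), (0.72, [0.467, -0.062, 0.021])]
scene cap [(0.7, [0.622, -0.278, 0.023]), (0.53, [0.284, -0.392, 0.016])]
scene rail [(0.74, [0.549, 0.311, 0.016])]
scene castor_wheel [(0.51, [0.615, -0.083, 0.02])]
scene grease [(0.6, [0.484, -0.256, 0.033]), (0.34, [0.617, -0.084, 0.018])]
scene tape [(0.87, [0.324, 0.252, 0.016])]
top wheel [(0.86, [0.448, -0.064, 0.026]), (0.7, [0.348, -0.066, 0.024])]
top cap [(0.69, [0.612, -0.282, 0.026])]
top rail [(0.92, [0.517, 0.311, 0.012])]
top castor_wheel [(0.51, [0.598, -0.086, 0.018])]
top grease [(0.87, [0.467, -0.254, 0.045])]
top tape [(0.7, [0.307, 0.247, 0.024]), (0.51, [0.597, -0.086, 0.019])]
```

View pics/scene0.png

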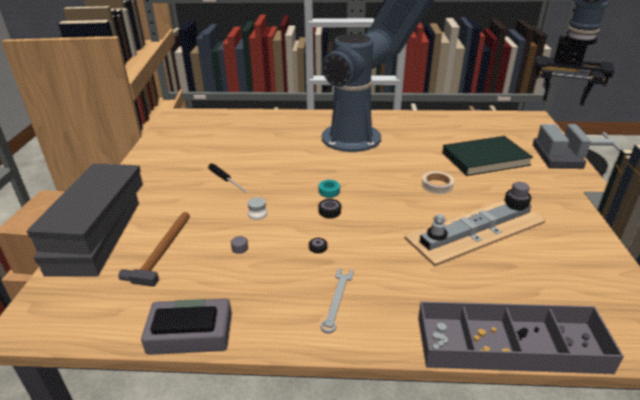

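View pics/top0.png

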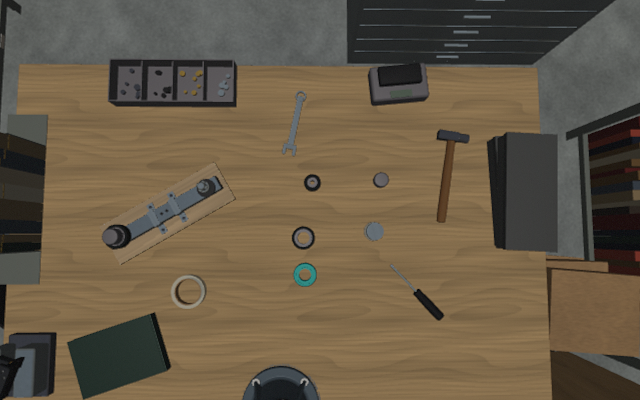

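The scene picture shows the robot at the back, the rail at right with its bare stub near (438,225), and the finished end at (518,195).

- **Wheel candidates** (scene / top pixels):
  - black wheel at (330,208) / (303,237)
  - turquoise look-alike at (329,188) / (305,274)
  - small castor wheel at (318,244) / (312,183)
  - tape at (438,182) / (188,291)
  - I choose the larger black wheel.
- **Cap candidates**:
  - grey disc at (239,244) / (381,180)
  - white-banded grease jar at (257,208) / (374,231)
  - finished cap on the rail at top (115,236)
  - I choose the grey disc.

The bare stub in the top picture is at about (206,187).

```bash
cat > h.py <<'E'
from rig import bot, imaging, finder
import cv2,numpy as np
def P(d): return np.array(d['camera_matrix'])@np.c_[d['R'],d['t']]
def ray(d,p):
    R=np.array(d['R']);v=R.T@np.linalg.solve(np.array(d['camera_matrix']),[p[0],p[1],1.]);return -R.T@np.array(d['t']),v/np.linalg.norm(v)
def onz(d,p,z):
    c,v=ray(d,p);return c+v*(z-c[2])/v[2]
def proj(d,X):
    q=P(d)@np.r_[X,1];return q[:2]/q[2]
def tri(obs):
    A=0;b=0;rs=[ray(d,p) for d,p in obs]
    for c,v in rs:
        M=np.eye(3)-np.outer(v,v);A=A+M;b=b+M@c
    X=np.linalg.solve(A,b);return X,[np.linalg.norm((np.eye(3)-np.outer(v,v))@(X-c)) for c,v in rs]
def tool(s,X):  # world offset from TCP in tool axes
    return np.array(s['tcp_rot']).T@(np.array(X)-np.array(s['position']))
E
python3 - <<'E'
from h import *
D={c:imaging.capture(c) for c in['scene','top']}
w=imaging.capture('wrist');cv2.imwrite('pics/w0.png',w['frame'][:,:,::-1])
for n,a,b in[('wheel',(330,208),(303,237)),('cap',(239,244),(381,180)),('stub top',(438,217),(204,187)),('far cap',(519,187),(115,236))]:
    print(n,tri([(D['scene'],a),(D['top'],b)]), onz(D['top'],b,.026))
s=bot.read_state()
for n in['wheel','cap']:
  for c in D:
    for r in finder.outline_of(c,n)[:3]:
        m=r['pixels'];y,x=np.nonzero(m);print(c,n,r['confidence'],x.min(),x.max(),y.min(),y.max(),x.mean(),y.mean())
print('cam in tool',tool(s,-np.array(w['R']).T@w['t']),np.array(s['tcp_rot']).T@np.array(w['R']).T, w['camera_matrix'])
E
```

```text
wheel (array([ 0.45009414, -0.06055211,  0.01037967]), [np.float64(0.0003655119275355355), np.float64(0.00036551192753551986)]) [ 0.45025694 -0.06132958  0.026     ]
cap (array([ 0.60984511, -0.28097013,  0.00830032]), [np.float64(9.204792706845736e-05), np.float64(9.204792706844826e-05)]) [ 0.60755948 -0.27813251  0.026     ]
stub top (array([0.58212458, 0.19821318, 0.08153834]), [np.float64(0.002237186053935631), np.float64(0.0022371860539355734)]) [0.58820937 0.21074358 0.026     ]
far cap (array([0.4555018 , 0.42127263, 0.08937544]), [np.float64(0.0034544328525989198), np.float64(0.0034544328525989232)]) [0.45476673 0.4477043  0.026     ]
scene wheel 0.66 319 341 198 219 329.90533980582524 208.45145631067962
scene wheel 0.63 318 340 179 198 329.1544715447154 188.45528455284554
scene wheel 0.2 231 248 236 253 239.5691056910569 244.41056910569105
top wheel 0.73 294 317 263 286 305.1550802139037 274.6336898395722
top wheel 0.61 292 314 227 249 303.35897435897436 237.89102564102564
scene cap 0.6 231 249 236 253 239.76258992805757 244.6115107913669
top cap 0.51 373 388 173 187 380.671875 179.84895833333334
cam in tool [ 0.07167815  0.00015002 -0.1457874 ] [[-5.46140373e-04 -9.64394928e-01 -2.64465735e-01]
 [ 9.99999153e-01 -8.39233535e-04  9.95261840e-04]
 [-1.18177398e-03 -2.64464968e-01  9.64394569e-01]] [[359.48266394   0.         324.23570234]
 [  0.         359.48266394 198.05035714]
 [  0.           0.           1.        ]]
```

View pics/w0.png

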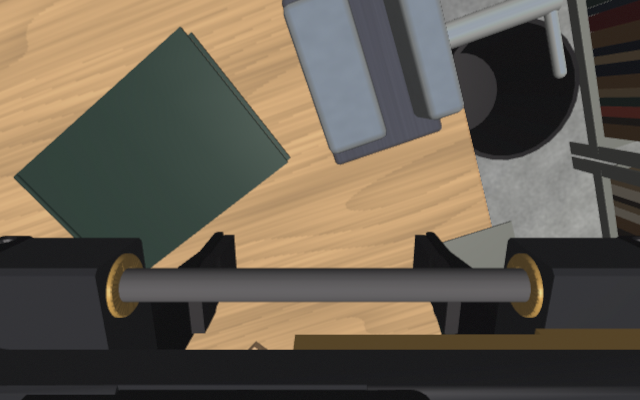

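The wrist camera sees the book and the vice. The area below the TCP shows above row 235, between the fingers. I'll move above the wheel with the fingers along world y.

play_rows([
  [[-0.446,-0.535,0,0,0,-19],[-0.446,-0.535,0,0,0,-19],[-0.446,-0.535,0,0,0,-19],[-0.446,-0.535,0,0,0,-19],[-0.446,-0.535,0,0,0,-19],[-0.446,-0.535,0,0,0,-19],[-0.446,-0.535,0,0,0,-19],[-0.446,-0.535,0,0,0,-19]],
])

```text
time_s: 1.72
position: [0.3222, 0.278, 0.2398]
tcp_rot: [[-1.0, -0.001, 0.001], [-0.001, 1.0, 0.0], [-0.001, 0.0, -1.0]]
force: [0.8, -0.5, -0.1]
opening: 0.999
grasp_force: 0.0
```

play_rows([
  [[-0.13,-0.34,0,0,0,0],[-0.13,-0.34,0,0,0,0],[-0.13,-0.34,0,0,0,0],[-0.13,-0.34,0,0,0,0],[-0.13,-0.34,0,0,0,0],[-0.13,-0.34,0,0,0,0],[-0.13,-0.34,0,0,0,0],[-0.13,-0.34,0,0,0,0]],
])

```text
time_s: 2.38
position: [0.4412, -0.0339, 0.2399]
tcp_rot: [[-1.0, 0.001, 0.001], [0.001, 1.0, -0.0], [-0.001, -0.0, -1.0]]
force: [1.3, 0.9, -0.3]
opening: 1.0
grasp_force: 0.0
```

play_rows([
  [[0,-0.01,0,0,0,0],[0,-0.02,0,0,0,0],[0,-0.02,0,0,0,0]],
])

```text
time_s: 2.63
position: [0.4406, -0.0529, 0.2395]
tcp_rot: [[-1.0, 0.002, -0.0], [0.002, 1.0, -0.0], [0.0, -0.0, -1.0]]
force: [0.5, -0.9, 0.1]
opening: 1.0
grasp_force: 0.0
```

```bash
cat > look.py <<'E'
from h import *
import sys,pickle
# save wrist view + state under a name; print ellipse of outlines
def look(name,things):
    d=imaging.capture('wrist');s=bot.read_state()
    cv2.imwrite(f'pics/{name}.png',d['frame'][:,:,::-1]);pickle.dump((d,s),open(name+'.pkl','wb'))
    print(s['time_s'],np.round(s['position'],4),np.round(s['force'],2))
    for n in things:
        for r in finder.outline_of('wrist',n)[:3]:
            cs,_=cv2.findContours(r['pixels'].astype(np.uint8),0,1);c=max(cs,key=cv2.contourArea)
            if len(c)>5: print(n,round(r['confidence'],2),cv2.fitEllipse(c),cv2.boundingRect(c))
        print([(round(r['confidence'],2),np.round(r['at'],3).tolist()) for r in finder.recognise('wrist',n)][:3])
    return d,s
if __name__=='__main__': look(sys.argv[1],sys.argv[2:])
E
python3 look.py w1 wheel
```

```text
2.6833 [ 0.4401 -0.0515  0.2394] [-0.13  0.42 -0.31]
wheel 0.96 ((310.2774963378906, 81.23876953125), (65.40218353271484, 68.69727325439453), 164.96266174316406) (277, 47, 67, 70)
wheel 0.81 ((315.83404541015625, 182.33709716796875), (60.99130630493164, 62.79782485961914), 3.0410311222076416) (285, 151, 62, 63)
[(0.82, [0.351, -0.062, 0.025]), (0.7, [0.456, -0.058, 0.026])]
```

View pics/w1.png

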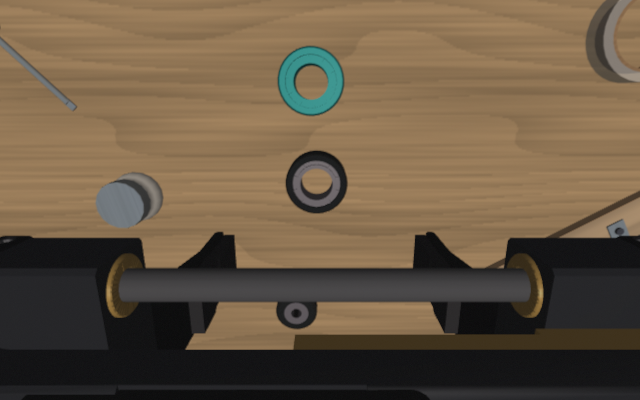

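The wrist crop shows the black wheel at (316,182) with a see-through bore. The turquoise look-alike is at (311,81), the castor wheel at (296,312) and the grease jar at (125,203). The black wheel's size and colour are right, so I'll lower the tool for a second view.

play_rows([
  [[-0.005,-0.002,0.04,0,0,0],[-0.01,-0.005,0.08,0,0,0],[-0.012,-0.006,0.11,0,0,0],[-0.012,-0.006,0.11,0,0,0],[-0.012,-0.006,0.11,0,0,0]],
])

```text
time_s: 3.2
position: [0.4514, -0.0559, 0.1288]
tcp_rot: [[-1.0, -0.002, -0.004], [-0.002, 1.0, 0.002], [0.004, 0.002, -1.0]]
force: [0.7, 0.4, 0.0]
opening: 1.0
grasp_force: 0.0
```

```bash
python3 look.py w2 wheel
python3 - <<'E'
from h import *
import pickle
d1,s1=pickle.load(open('w1.pkl','rb'));d2,s2=pickle.load(open('w2.pkl','rb'))
print(d1['t'],d2['t'])
# precise: black-tread blob in each view
for d,c0 in((d1,(316,182)),(d2,None)):
    g=cv2.cvtColor(d['frame'],cv2.COLOR_RGB2GRAY)[:232]
    n,l,st,ce=cv2.connectedComponentsWithStats((g<60).astype(np.uint8))
    for i in range(1,n):
        if st[i,4]>500: print(st[i],ce[i],onz(d,ce[i],.02))
E
```

```text
3.25 [ 0.4526 -0.0565  0.1301] [ 0.09 -0.87  0.7 ]
wheel 0.8 ((308.4432373046875, 55.27430725097656), (96.48384094238281, 102.93328857421875), 171.67404174804688) (260, 4, 98, 104)
wheel 0.59 ((315.9769287109375, 201.35476684570312), (86.18769073486328, 87.99714660644531), 4.990814685821533) (273, 157, 87, 89)
[(0.97, [0.349, -0.062, 0.028]), (0.74, [0.452, -0.06, 0.024])]
[ 0.05122454 -0.4579805   0.27397855] [ 0.0559899  -0.43886768  0.16644297]
[ 286  151   61   62 1228] [316.31840391 179.30374593] [ 0.44900913 -0.0608426   0.02      ]
[ 272  158   87   74 2038] [315.56820412 188.76790972] [ 0.44218293 -0.06182036  0.02      ]
[ 27 199  52  33 569] [ 58.76801406 213.7943761 ] [ 0.46136338 -0.25228042  0.02      ]
```

Run:
```python
from h import *
import pickle
d1,s1=pickle.load(open('w1.pkl','rb'));d2,s2=pickle.load(open('w2.pkl','rb'))
a,b=(316,182),(316,201.4)
X,e=tri([(d1,a),(d2,b)]);print(X,e)
for z in(.013,.02,.026):print(z,onz(d1,a,z),onz(d2,b,z),tool(s2,onz(d2,b,z)))
# size height: 64 mm dia -> depth
for d,w in((d1,62),(d2,87.5)):
    print('top z from width', (-np.array(d['R']).T@d['t'])[2]-359.48*.064/w)
```

```text
[ 0.45252763 -0.06143653  0.0171747 ] [np.float64(0.00017197338328110807), np.float64(0.00017197338328109023)]
0.013 [ 0.453464   -0.06136116  0.013     ] [ 0.45370637 -0.06169342  0.013     ] [-0.00117873 -0.00520644  0.11708023]
0.02 [ 0.45187701 -0.06119949  0.02      ] [ 0.45174733 -0.06155069  0.02      ] [ 0.00078525 -0.00505756  0.11008175]
0.026 [ 0.45051674 -0.06106092  0.026     ] [ 0.45006815 -0.06142835  0.026     ] [ 0.00246867 -0.00492994  0.10408304]
top z from width 0.014206934800423898
top z from width 0.011922291878428803
```

play_rows([
  [[0,-0.005,0.03,0,0,0],[0,-0.005,0.06,0,0,0],[0,-0.005,0.09,0,0,0],[0,-0.005,0.103,0,0,0],[0,-0.005,0.11,0,0,0],[0,-0.005,0.11,0,0,0]],
])

```text
time_s: 3.85
position: [0.4534, -0.0628, 0.0199]
tcp_rot: [[-1.0, 0.0, 0.001], [-0.0, 1.0, -0.0], [-0.001, -0.0, -1.0]]
force: [0.1, -0.1, -0.6]
opening: 1.002
grasp_force: 0.0
```

play_rows([
  [[0,0,0,0,0,0],[0,0,0,0,0,0],[0,0,0,0,0,0],[0,0,0,0,0,0],[0,0,0,0,0,0],[0,0,0,0,0,0]],
], fingers=0.05)

```text
time_s: 4.35
position: [0.4533, -0.0628, 0.0205]
tcp_rot: [[-1.0, 0.0, 0.002], [0.0, 1.0, -0.001], [-0.002, -0.001, -1.0]]
force: [-0.0, 0.8, 6.9]
opening: 0.734
grasp_force: 30.0
```

play_rows([
  [[0,0,-0.02,0,0,0],[0,0,-0.06,0,0,0],[0,0,-0.1,0,0,0],[0,0,-0.14,0,0,0],[-0.02,0.02,-0.17,0,0,0],[-0.04,0.05,-0.18,0,0,0],[-0.06,0.08,-0.18,0,0,0],[-0.08,0.11,-0.18,0,0,0]],
])

```text
time_s: 5.02
position: [0.5339, 0.0484, 0.2014]
tcp_rot: [[-1.0, 0.001, 0.003], [0.001, 1.0, -0.0], [-0.003, -0.0, -1.0]]
force: [1.1, -1.0, -0.9]
opening: 0.737
grasp_force: 30.0
```

play_rows([
  [[-0.02,0.03,0,0,0,0],[-0.04,0.06,0,0,0,0],[-0.06,0.09,0,0,0,0],[-0.08,0.12,0,0,0,0],[-0.1,0.14,0,0,0,0],[-0.12,0.152,0,0,0,0],[-0.12,0.152,0,0,0,0],[-0.12,0.152,0,0,0,0]],
])

```text
time_s: 5.68
position: [0.6526, 0.1999, 0.1987]
tcp_rot: [[-1.0, -0.001, -0.001], [-0.001, 1.0, -0.0], [0.001, -0.0, -1.0]]
force: [-0.0, 0.1, -1.4]
opening: 0.739
grasp_force: 30.0
```

```bash
python3 look.py w3 stud_top wheel
```

```text
5.7333 [0.6517 0.1991 0.1987] [-0.55 -0.28 -1.41]
stud_top 0.81 ((402.1378479003906, 73.46546936035156), (140.2135009765625, 409.22271728515625), 69.61349487304688) (245, 0, 395, 188)
[]
wheel 0.86 ((324.4848327636719, 234.1805877685547), (90.18698120117188, 144.07957458496094), 89.72870635986328) (252, 187, 146, 82)
wheel 0.5 ((18.84187126159668, 129.4633331298828), (45.97277069091797, 56.989437103271484), 165.70469665527344) (0, 102, 44, 54)
wheel 0.19 ((402.28155517578125, 73.52619171142578), (140.17950439453125, 409.195556640625), 69.58814239501953) (245, 0, 395, 188)
[(0.74, [0.638, 0.204, 0.199])]
```

View pics/w3.png

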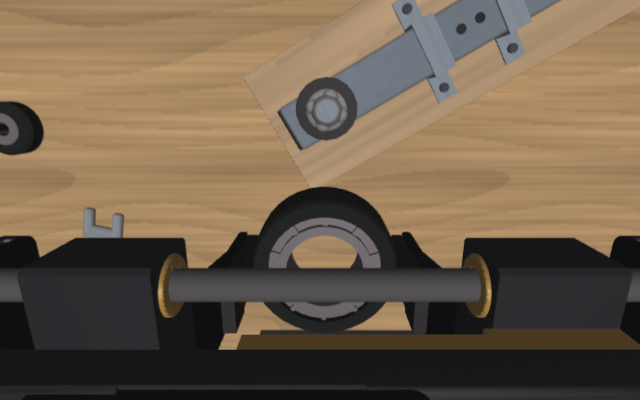

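The stub is at (326,110), ringed by its black shoulder flange. The gripped wheel spans columns 252–397 with its front edge at row 187. The finished end is out of frame to the upper right. I'll shift sideways for a second view.

play_rows([
  [[0.01,-0.03,0,0,0,0],[0.015,-0.06,0,0,0,0],[0.02,-0.08,0,0,0,0],[0.02,-0.08,0,0,0,0],[0.02,-0.08,0,0,0,0]],
])

```text
time_s: 6.35
position: [0.6324, 0.1177, 0.2]
tcp_rot: [[-1.0, 0.003, -0.0], [0.003, 1.0, 0.0], [0.0, 0.0, -1.0]]
force: [-0.3, 0.4, 0.1]
opening: 0.732
grasp_force: 30.0
```

```bash
cat > stub.py <<'E'
from h import *
import pickle,sys
out=[]
for nm in sys.argv[1:]:
    if nm=='w4':
        d=imaging.capture('wrist');s=bot.read_state();pickle.dump((d,s),open(nm+'.pkl','wb'));cv2.imwrite(f'pics/{nm}.png',d['frame'][:,:,::-1])
    d,s=pickle.load(open(nm+'.pkl','rb'))
    print(nm,np.round(s['position'],4))
    g=cv2.cvtColor(d['frame'],cv2.COLOR_RGB2GRAY)
    est=[.583,.199]; 
    u,v=proj(d,np.r_[est,.045]).astype(int);print(u,v)
    x0,y0=max(u-45,0),max(v-45,0);roi=g[y0:min(v+45,184),x0:u+45]
    n,l,st,ce=cv2.connectedComponentsWithStats((roi<70).astype(np.uint8))
    i=1+np.argmax(st[1:,4]);m=(l==i).astype(np.uint8)
    c=max(cv2.findContours(m,0,1)[0],key=cv2.contourArea)
    el=cv2.fitEllipse(cv2.convexHull(c));fl=(el[0][0]+x0,el[0][1]+y0);print('flange',fl,el[1],st[i])
    out.append((d,fl))
    cv2.imwrite(f'pics/{nm}c.png',cv2.resize(d['frame'][y0:v+45,x0:u+45,::-1],None,fx=5,fy=5,interpolation=cv2.INTER_CUBIC));print('crop origin',x0,y0)
print(tri(out)); print([onz(d,p,.045) for d,p in out])
E
python3 stub.py w3 w4
python3 -c "
import cv2,numpy as np
a=cv2.imread('pics/w3c.png');b=cv2.imread('pics/w4c.png');h=min(len(a),len(b),450)
a=cv2.resize(a[:h],None,fx=.85,fy=.85);b=cv2.resize(b[:h],None,fx=.85,fy=.85);cv2.imwrite('pics/ab.png',np.hstack([a,b]));print(a.shape)"
```

```text
w3 [0.6517 0.1991 0.1987]
322 102
flange (np.float64(326.0248832702637), np.float64(108.23003005981445)) (60.13065719604492, 61.54349136352539) [  19   21   61   62 1509]
crop origin 277 57
w4 [0.6327 0.1187 0.2   ]
422 127
flange (np.float64(423.99975204467773), np.float64(127.4140853881836)) (62.91742706298828, 115.54051208496094) [   0    0   88   90 1870]
crop origin 377 82
(array([0.58588646, 0.20194806, 0.03778944]), [np.float64(0.0020455631714848287), np.float64(0.002045563171484808)])
[array([0.58773587, 0.20151108, 0.045     ]), array([0.58333539, 0.2003557 , 0.045     ])]
(382, 382, 3)
```

View pics/ab.png

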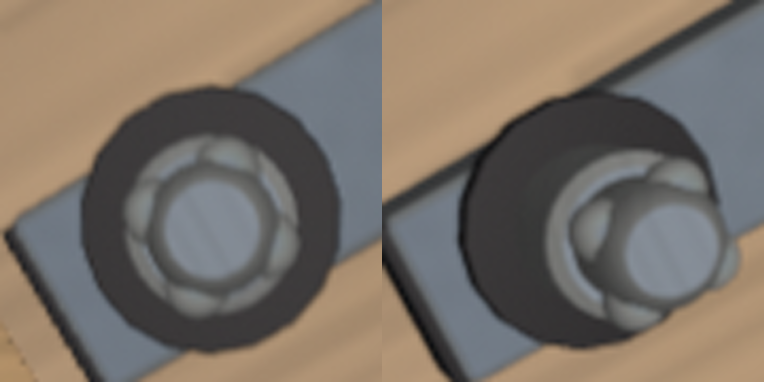

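The left crop is the first view and the right crop the second. They show the flange centred at about (326.2,108.0) and (425.1,133.2), and the stud top at (326.7,110.7) and (444.6,140.0).

Run:
```python
from h import *
import pickle
d3,s3=pickle.load(open('w3.pkl','rb'));d4,s4=pickle.load(open('w4.pkl','rb'))
for n,a,b,z in(('fl',(326.2,108.),(425.1,133.2),.045),('stud',(326.7,110.7),(444.6,140.),.093)):
    print(n,tri([(d3,a),(d4,b)]),onz(d3,a,z),onz(d4,b,z))
# wheel in hand: fit tool offset x0,y0,(z of underside) by silhouette in both
for d,s in((d3,s3),(d4,s4)):
    g=cv2.cvtColor(d['frame'],cv2.COLOR_RGB2GRAY)
    R=np.array(s['tcp_rot']);p=np.array(s['position'])
    th=np.linspace(0,2*np.pi,720)
    for zz in(.02,-.006):
      for r in(.032,.0165):
        q=np.array([proj(d,p+R@np.array([r*np.cos(t),r*np.sin(t),zz])) for t in th]);print('pred z',zz,'r',r,'rows',q[:,1].min().round(1),q[:,1].max().round(1),'cols',q[:,0].min().round(1),q[:,0].max().round(1))
    print('col 324 grays',g[178:262:1,324].tolist()); print(g[300:345,324].tolist()); print('row 262',g[240,248:262].tolist(),g[240,386:402].tolist())
```

```text
fl (array([0.58778937, 0.20159008, 0.04522553]), [np.float64(0.0002464752565697985), np.float64(0.00024647525656977764)]) [0.58755529 0.20165234 0.045     ] [0.58804905 0.20159326 0.045     ]
stud (array([0.58827872, 0.20169777, 0.09445963]), [np.float64(3.221768866429401e-06), np.float64(3.2217688665304156e-06)]) [0.58831696 0.20170926 0.093     ] [0.58844184 0.20218411 0.093     ]
pred z 0.02 r 0.032 rows 184.1 303.8 cols 257.9 386.9
pred z 0.02 r 0.0165 rows 215.2 276.9 cols 289.2 355.6
pred z -0.006 r 0.032 rows 198.8 335.5 cols 247.1 397.2
pred z -0.006 r 0.0165 rows 234.8 305.1 cols 283.5 360.8
col 324 grays [157, 157, 156, 154, 154, 151, 145, 140, 109, 38, 19, 19, 20, 19, 21, 20, 20, 19, 20, 20, 22, 22, 24, 25, 25, 28, 30, 34, 35, 35, 35, 36, 36, 34, 34, 35, 36, 35, 35, 71, 105, 116, 115, 116, 115, 115, 114, 95, 70, 97, 114, 114, 114, 113, 113, 113, 113, 124, 141, 146, 146, 143, 141, 139, 140, 140, 140, 141, 140, 137, 134, 131, 131, 134, 139, 139, 141, 143, 142, 139, 137, 138, 141, 146]
[72, 62, 48, 44, 45, 51, 83, 103, 103, 103, 103, 103, 103, 102, 102, 102, 103, 102, 102, 86
[... 479 characters left out ...]
140, 141, 140, 139, 137, 135, 107, 38, 20, 20, 20, 20, 21, 20, 21, 20, 22, 22, 24, 22, 25, 26, 28, 28, 33, 35, 34, 35, 35, 36, 36, 34, 35, 35, 36, 37, 36, 72, 107, 117, 117, 117, 117, 116, 117, 97, 71, 99, 116, 116, 116, 115, 115, 115, 115, 130, 149, 152, 146, 145, 146, 148, 149, 150, 149, 147, 145, 145, 145, 145, 143, 140, 137, 139, 146, 151, 152, 150, 149, 154, 158, 158]
[73, 64, 49, 45, 45, 52, 85, 105, 105, 105, 105, 105, 104, 105, 104, 104, 105, 104, 104, 88, 49, 23, 31, 35, 34, 34, 35, 36, 35, 36, 36, 35, 99, 137, 113, 60, 60, 60, 60, 60, 60, 59, 60, 60, 60]
row 262 [20, 19, 20, 22, 20, 19, 21, 19, 20, 22, 25, 25, 28, 31] [34, 33, 30, 26, 24, 24, 21, 19, 20, 18, 21, 20, 21, 20, 20, 19]
```

play_rows([
  [[0.02,0.035,0,0,0,0],[0.035,0.065,0,0,0,0],[0.045,0.0825,0.01,0,0,0],[0.045,0.0825,0.04,0,0,0],[0.045,0.0825,0.065,0,0,0],[0.045,0.0825,0.075,0,0,0],[0.045,0.0825,0.075,0,0,0]],
])

```text
time_s: 6.98
position: [0.5857, 0.2024, 0.1219]
tcp_rot: [[-1.0, -0.001, -0.006], [-0.001, 1.0, -0.001], [0.006, -0.001, -1.0]]
force: [-0.7, 0.6, -1.1]
opening: 0.737
grasp_force: 30.0
```

```bash
python3 look.py w5
```

```text
7.0333 [0.5872 0.2023 0.1236] [ 0.11 -0.18  0.05]
```

```bash
python3 -c "
import cv2
a=cv2.imread('pics/w5.png')[170:350,230:420];cv2.imwrite('pics/w5c.png',cv2.resize(a,None,fx=3,fy=3,interpolation=cv2.INTER_CUBIC))"
```

```text
(no output)
```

View pics/w5c.png

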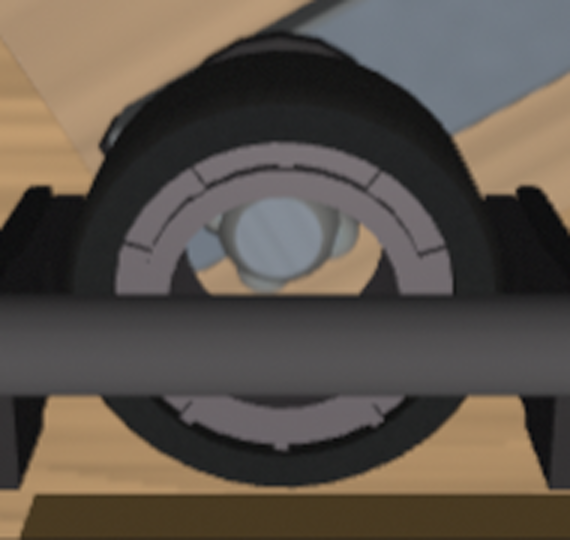

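Run:
```python
from h import *
import pickle
for n in('w1','w2','w3','w4','w5'):
    d,s=pickle.load(open(n+'.pkl','rb'));R=np.array(s['tcp_rot'])
    C=-np.array(d['R']).T@d['t'];print(n,'C',C.round(4),'C-pos',(C-s['position']).round(4),'tool',tool(s,C).round(4),'fwd',np.array(d['R'])[2].round(4))
print('stud',onz(d,(323,249.5),.093),'pred',proj(d,[.588,.2017,.093]),'flange edge pred',proj(d,[.563,.2017,.045]))
```

```text
w1 C [ 0.3691 -0.0528  0.3853] C-pos [-0.0711 -0.0012  0.1459] tool [ 0.0712 -0.0012 -0.1458] fwd [ 2.645e-01  2.000e-04 -9.644e-01]
w2 C [ 0.3804 -0.0564  0.2749] C-pos [-0.0722  0.0002  0.1448] tool [ 0.0723  0.0004 -0.1447] fwd [ 0.2605  0.0033 -0.9655]
w3 C [0.5812 0.1999 0.3446] C-pos [-0.0705  0.0007  0.1459] tool [ 0.0709  0.0007 -0.1457] fwd [ 2.636e-01  8.000e-04 -9.646e-01]
w4 C [0.5607 0.1178 0.3458] C-pos [-0.0719 -0.0008  0.1458] tool [ 0.0719 -0.0009 -0.1458] fwd [ 2.647e-01  4.000e-04 -9.643e-01]
w5 C [0.5149 0.2024 0.2681] C-pos [-0.0723  0.0002  0.1445] tool [ 0.0726  0.0002 -0.1443] fwd [ 2.592e-01  5.000e-04 -9.658e-01]
stud [0.58987573 0.20188813 0.093     ] pred [322.6383158  246.16970062] flange edge pred [322.89515183 180.04500117]
```

The stud top shows through the bore at about (323,249.5). The arm was still settling in that picture, so I'll let it settle and measure again.

play_rows([
  [[0,0,0,0,0,0],[0,0,0,0,0,0],[0,0,0,0,0,0],[0,0,0,0,0,0],[0,0,0,0,0,0],[0,0,0,0,0,0]],
])

```text
time_s: 7.53
position: [0.5881, 0.2017, 0.1251]
tcp_rot: [[-1.0, 0.0, 0.001], [0.0, 1.0, 0.0], [-0.001, 0.0, -1.0]]
force: [-0.4, -0.1, -0.3]
opening: 0.739
grasp_force: 30.0
```

```bash
cat > thru.py <<'E'
from h import *
import pickle,sys
# stud-top disc seen through the bore -> offset of stud in tool axes
d=imaging.capture('wrist');s=bot.read_state();pickle.dump((d,s),open(sys.argv[1]+'.pkl','wb'))
cv2.imwrite(f'pics/{sys.argv[1]}.png',d['frame'][:,:,::-1])
R=np.array(d['R']);C=-R.T@d['t']
Rct=np.array([[0,-.9644,-.26447],[1,0,0],[0,-.26447,.9644]])   # cam->tool
Rt=(Rct@R).T; T=C-Rt@[.0717,.0002,-.1458]
print('TCP by camera',T.round(4),'z axis',Rt[:,2].round(4),'state',np.round(s['position'],4),np.round(s['force'],2),s['time_s'])
f=d['frame'].astype(int); roi=f[222:268,285:365]
m=((roi[...,2]-roi[...,0]>8)&(roi.sum(2)>330)).astype(np.uint8)
n,l,st,ce=cv2.connectedComponentsWithStats(m)
for i in range(1,n):
    if st[i,4]>100:
        c=cv2.findContours((l==i).astype(np.uint8),0,1)[0][0];e=cv2.fitEllipse(cv2.convexHull(c))
        p=(e[0][0]+285,e[0][1]+222);print(st[i]+[285,222,0,0,0],p,e[1],'stud-TCP in tool',(Rt.T@(onz(d,p,.093)-T)).round(4),'world',onz(d,p,.093).round(4))
E
python3 thru.py w6
```

```text
TCP by camera [0.5882 0.2016 0.1251] z axis [ 0.0013  0.0013 -1.    ] state [0.588  0.2017 0.1249] [-0.59  0.49 -1.15] 7.5833
[310 236  29  19 421] (323.9265556335449, 243.53861045837402) (19.909761428833008, 28.480571746826172) stud-TCP in tool [-0.0022  0.      0.0321] world [0.5905 0.2017 0.093 ]
```

play_rows([
  [[-0.0012,0,0,0,0,0],[-0.0012,0,0.01,0,0,0],[-0.0012,0,0.02,0,0,0],[-0.0012,0,0.025,0,0,0],[-0.0012,0,0.03,0,0,0],[-0.0012,0,0.032,0,0,0],[-0.0012,0,0.032,0,0,0],[-0.0012,0,0.032,0,0,0]],
])

```text
time_s: 8.25
position: [0.5891, 0.2018, 0.0923]
tcp_rot: [[-1.0, 0.0, -0.0], [0.0, 1.0, -0.0], [0.0, -0.0, -1.0]]
force: [0.5, -0.5, -1.1]
opening: 0.737
grasp_force: 30.0
```

play_rows([
  [[0,0,0.002,0,0,0],[0,0,0.004,0,0,0],[0,0,0.006,0,0,0],[0,0,0.008,0,0,0],[0,0,0.008,0,0,0]],
])

```text
time_s: 8.67
position: [0.5888, 0.2017, 0.0842]
tcp_rot: [[-1.0, 0.0, -0.001], [0.0, 1.0, -0.0], [0.001, -0.0, -1.0]]
force: [0.2, 0.9, -1.0]
opening: 0.736
grasp_force: 30.0
```

play_rows([
  [[0,0,0.004,0,0,0],[0,0,0.008,0,0,0],[0,0,0.012,0,0,0],[0,0,0.015,0,0,0],[0,0,0.017,0,0,0],[0,0,0.0185,0,0,0],[0,0,0.0185,0,0,0]],
])

```text
time_s: 9.25
position: [0.589, 0.2018, 0.0658]
tcp_rot: [[-1.0, 0.0, -0.0], [0.0, 1.0, -0.0], [0.0, -0.0, -1.0]]
force: [-0.7, -0.4, -0.6]
opening: 0.735
grasp_force: 30.0
```

play_rows([
  [[0,0,0.0005,0,0,0],[0,0,0.001,0,0,0],[0,0,0.0015,0,0,0],[0,0,0.0015,0,0,0]],
])

```text
time_s: 9.58
position: [0.5892, 0.2018, 0.0656]
tcp_rot: [[-1.0, 0.0, 0.001], [0.0, 1.0, 0.0], [-0.001, 0.0, -1.0]]
force: [-1.8, -0.2, 4.1]
opening: 0.739
grasp_force: 30.0
```

The wheel has contacted the shoulder: 4 N at z = 0.0656. I'll release it, lift, and move toward the cap.

play_rows([
  [[0,0,0,0,0,0],[0,0,0,0,0,0],[0,0,0,0,0,0],[0,0,0,0,0,0]],
], fingers=0.086)

```text
time_s: 9.92
position: [0.5891, 0.2018, 0.0644]
tcp_rot: [[-1.0, 0.0, 0.0], [0.0, 1.0, 0.0], [-0.0, 0.0, -1.0]]
force: [-1.1, -0.1, 0.0]
opening: 0.94
grasp_force: 0.0
```

play_rows([
  [[0,0,-0.01,0,0,0],[0,0,-0.04,0,0,0],[0,0,-0.08,0,0,0],[0,0,-0.12,0,0,0],[0,0,-0.15,0,0,0],[0,0,-0.16,0,0,0],[0,0,-0.16,0,0,0]],
])

```text
time_s: 10.5
position: [0.5911, 0.2022, 0.2289]
tcp_rot: [[-1.0, 0.0, 0.008], [0.0, 1.0, 0.001], [-0.008, 0.001, -1.0]]
force: [0.5, 0.3, -0.9]
opening: 0.989
grasp_force: 0.0
```

```bash
python3 look.py w7 wheel
```

```text
10.55 [0.5895 0.2019 0.2261] [-0.21  0.31  0.15]
wheel 0.58 ((323.8183288574219, 178.13070678710938), (72.02880859375, 72.74769592285156), 163.20599365234375) (288, 141, 73, 75)
[(0.79, [0.588, 0.207, 0.068])]
```

```bash
python3 -c "
import cv2
a=cv2.imread('pics/w7.png')[60:260,220:430];cv2.imwrite('pics/w7c.png',cv2.resize(a,None,fx=3,fy=3,interpolation=cv2.INTER_CUBIC))"
```

```text
(no output)
```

View pics/w7c.png

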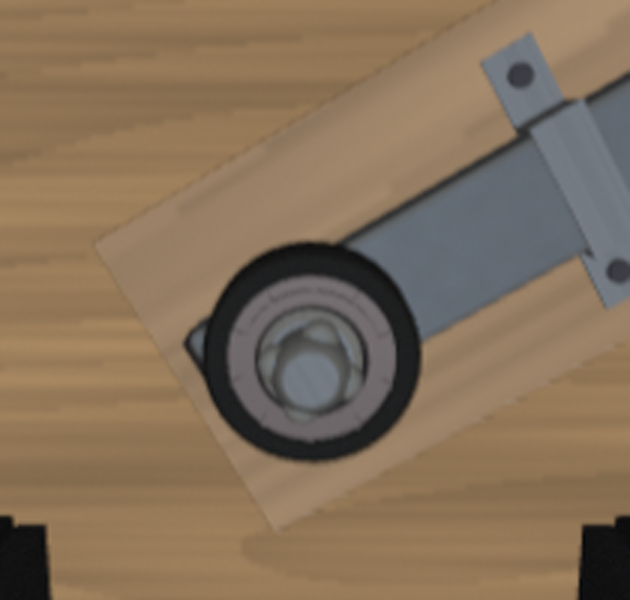

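The crop shows the wheel seated squarely round the axle, with the stud top at image (323.3,185). Next is the cap.

play_rows([
  [[0,-0.04,0,0,0,0],[0,-0.08,0,0,0,0],[0,-0.12,0,0,0,0],[-0.005,-0.16,0,0,0,0],[-0.01,-0.2,0,0,0,0],[-0.015,-0.24,0,0,0,0],[-0.018,-0.28,0,0,0,0],[-0.018,-0.32,0,0,0,0]],
])

```text
time_s: 11.32
position: [0.6059, -0.1198, 0.2216]
tcp_rot: [[-1.0, 0.0, -0.004], [0.0, 1.0, 0.002], [0.004, 0.002, -1.0]]
force: [0.8, -0.5, -0.2]
opening: 0.987
grasp_force: 0.0
```

play_rows([
  [[0,-0.04,0,0,0,0],[0,-0.08,0,0,0,0],[0,-0.12,0,0,0,0],[0,-0.15,0,0,0,0],[0,-0.16,0,0,0,0],[0,-0.16,0,0,0,0],[0,-0.16,0,0,0,0],[0,-0.16,0,0,0,0]],
])

```text
time_s: 11.98
position: [0.6063, -0.276, 0.2231]
tcp_rot: [[-1.0, -0.001, -0.003], [-0.001, 1.0, 0.003], [0.003, 0.003, -1.0]]
force: [-0.1, 0.5, 0.1]
opening: 0.989
grasp_force: 0.0
```

```bash
python3 look.py w8 cap
python3 - <<'E'
from h import *
import pickle
d,s=pickle.load(open('w7.pkl','rb'));print('stud from w7',onz(d,(322.9,184.7),.093),'wheel',onz(d,(323.8,178.1),.06))
d,s=pickle.load(open('w8.pkl','rb'))
print(proj(d,[.61,-.281,.02]))
E
```

```text
12.0333 [ 0.6066 -0.2758  0.2236] [ 0.78  1.13 -0.41]
cap 0.98 ((319.92083740234375, 181.9544219970703), (41.39231872558594, 45.39906692504883), 5.921623706817627) (299, 159, 43, 46)
[(0.56, [0.608, -0.279, 0.028])]
stud from w7 [0.58683542 0.20155764 0.093     ] wheel [0.58881516 0.20232062 0.06      ]
[318.21410412 178.64864347]
```

View pics/w8.png

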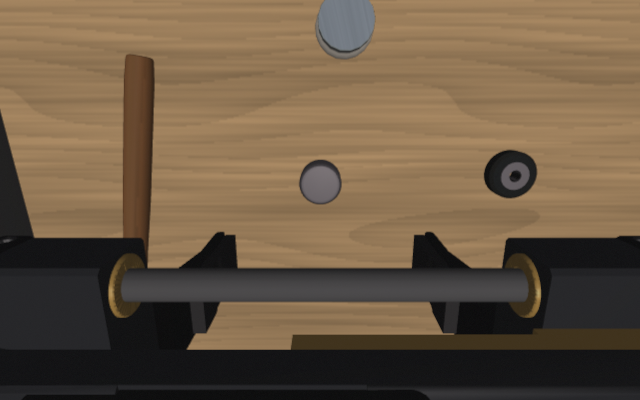

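The cap is at (320,182) as a plain grey closed disc. The grease jar is at (346,25), the castor wheel at (511,174) and the hammer handle at (138,150). I'll descend for a second view.

play_rows([
  [[-0.003,-0.002,0.035,0,0,0],[-0.006,-0.003,0.07,0,0,0],[-0.006,-0.003,0.095,0,0,0],[-0.006,-0.003,0.105,0,0,0],[-0.006,-0.003,0.105,0,0,0],[-0.006,-0.003,0.105,0,0,0],[-0.006,-0.003,0.105,0,0,0],[-0.006,-0.003,0.105,0,0,0]],
])

```text
time_s: 12.8
position: [0.6143, -0.2819, 0.122]
tcp_rot: [[-1.0, -0.0, 0.004], [-0.0, 1.0, -0.002], [-0.004, -0.002, -1.0]]
force: [0.3, 0.0, 0.0]
opening: 0.985
grasp_force: 0.0
```

```bash
python3 look.py w9 cap
python3 - <<'E'
from h import *
import pickle
R=[]
for n,z in(('w8',(320,182)),('w9',None)):
    d,s=pickle.load(open(n+'.pkl','rb'))
    f=cv2.GaussianBlur(d['frame'],(3,3),0).astype(int);m=((f[...,0]-f[...,2]<25)&(f.sum(2)<420)).astype(np.uint8);m[234:]=0
    N,l,st,ce=cv2.connectedComponentsWithStats(m)
    for i in range(1,N):
        if st[i,4]>800 and abs(ce[i][0]-320)<30:
            c=max(cv2.findContours((l==i).astype(np.uint8),0,1)[0],key=cv2.contourArea);e=cv2.fitEllipse(cv2.convexHull(c));print(n,st[i],e);R.append((d,e[0]));print([onz(d,e[0],z) for z in(.013,.02,.026)])
if len(R)==2:print(tri(R))
C=-np.array(d['R']).T@d['t'];print('C',C,d['R'][2])
E
```

```text
12.85 [ 0.6141 -0.2819  0.1218] [-0.31 -0.3  -0.01]
cap 0.69 ((327.9195556640625, 200.30311584472656), (57.770320892333984, 61.98115158081055), 1.0837030410766602) (299, 169, 59, 63)
[(0.8, [0.611, -0.28, 0.025])]
w8 [ 316    0   59   59 2906] ((344.928466796875, 23.09180450439453), (58.18055725097656, 71.15145111083984), 11.29953670501709)
[array([ 0.46745996, -0.25629633,  0.013     ]), array([ 0.46878955, -0.25669246,  0.02      ]), array([ 0.46992919, -0.257032  ,  0.026     ])]
w8 [ 300  160   41   44 1444] ((319.9941101074219, 181.8197021484375), (41.252628326416016, 44.141876220703125), 179.9751434326172)
[array([ 0.61478662, -0.27929963,  0.013     ]), array([ 0.61321996, -0.27924354,  0.02      ]), array([ 0.61187711, -0.27919547,  0.026     ])]
w9 [ 299  169   58   62 2834] ((327.5113220214844, 200.10498046875), (57.87825393676758, 62.062618255615234), 179.2684783935547)
[array([ 0.61465523, -0.27950731,  0.013     ]), array([ 0.61266155, -0.27956314,  0.02      ]), array([ 0.61095268, -0.27961099,  0.026     ])]
C [ 0.54216535 -0.28153731  0.26751859] [ 0.26841635 -0.00144058 -0.96330192]
```

play_rows([
  [[0,0.0018,0.03,0,0,0],[0,0.0018,0.06,0,0,0],[0,0.0018,0.08,0,0,0],[0,0.0018,0.09,0,0,0],[0,0.0018,0.096,0,0,0],[0,0.0018,0.1,0,0,0],[0,0.0018,0.1,0,0,0],[0,0.0018,0.1,0,0,0]],
])

```text
time_s: 13.62
position: [0.6138, -0.28, 0.0207]
tcp_rot: [[-1.0, 0.0, 0.002], [0.0, 1.0, -0.001], [-0.002, -0.001, -1.0]]
force: [0.1, 0.6, -0.5]
opening: 0.986
grasp_force: 0.0
```

play_rows([
  [[0,0,0,0,0,0],[0,0,0,0,0,0],[0,0,0,0,0,0],[0,0,0,0,0,0],[0,0,0,0,0,0],[0,0,0,0,0,0],[0,0,0,0,0,0],[0,0,0,0,0,0]],
], fingers=0.03)

```text
time_s: 14.28
position: [0.613, -0.2794, 0.0195]
tcp_rot: [[-1.0, 0.0, -0.0], [0.0, 1.0, 0.0], [0.0, 0.0, -1.0]]
force: [-0.3, 0.1, -0.1]
opening: 0.484
grasp_force: 30.0
```

play_rows([
  [[0,0,-0.02,0,0,0],[0,0,-0.06,0,0,0],[0,0,-0.1,0,0,0],[0,0.01,-0.14,0,0,0],[0,0.03,-0.17,0,0,0],[-0.005,0.06,-0.18,0,0,0],[-0.01,0.1,-0.18,0,0,0],[-0.015,0.14,-0.18,0,0,0]],
])

```text
time_s: 14.95
position: [0.6286, -0.1392, 0.2014]
tcp_rot: [[-1.0, 0.002, 0.003], [0.002, 1.0, -0.001], [-0.003, -0.001, -1.0]]
force: [0.3, 0.8, -0.7]
opening: 0.481
grasp_force: 30.0
```

play_rows([
  [[0,0.04,0,0,0,0],[0,0.08,0,0,0,0],[-0.005,0.12,0,0,0,0],[-0.01,0.16,0,0,0,0],[-0.015,0.2,0,0,0,0],[-0.02,0.24,0,0,0,0],[-0.022,0.28,0,0,0,0],[-0.022,0.31,0,0,0,0]],
])

```text
time_s: 15.62
position: [0.6499, 0.1741, 0.1994]
tcp_rot: [[-1.0, -0.001, 0.0], [-0.001, 1.0, 0.001], [-0.0, 0.001, -1.0]]
force: [0.2, 0.2, -0.8]
opening: 0.484
grasp_force: 30.0
```

play_rows([
  [[0,0.02,0,0,0,0],[0,0.031,0,0,0,0],[0,0.031,0,0,0,0],[0,0.031,0,0,0,0],[0,0.031,0,0,0,0],[0,0.031,0,0,0,0],[0,0.031,0,0,0,0],[0,0.031,0,0,0,0]],
])

```text
time_s: 16.28
position: [0.6503, 0.2002, 0.1996]
tcp_rot: [[-1.0, 0.002, -0.0], [0.002, 1.0, -0.0], [0.0, -0.0, -1.0]]
force: [-0.2, -0.2, 0.5]
opening: 0.479
grasp_force: 30.0
```

```bash
python3 look.py w10 cap
python3 - <<'E'
from h import *
import pickle
d,s=pickle.load(open('w10.pkl','rb'))
C=-np.array(d['R']).T@d['t'];print('C',C,d['R'][2],'TCP~',C[0]+.0717,C[1],C[2]-.1458)
u,v=proj(d,[.588,.2017,.093]).astype(int);print(u,v)
a=d['frame'][v-50:v+50,u-50:u+50,::-1];b=d['frame'][170:350,230:420,::-1]
A=cv2.resize(a,(400,400),interpolation=cv2.INTER_CUBIC);B=cv2.resize(b,(400,379),interpolation=cv2.INTER_CUBIC);cv2.imwrite('pics/w10c.png',np.hstack([A[:379],B]))
E
```

```text
16.3333 [0.6503 0.2005 0.1996] [ 0.79  0.18 -0.29]
cap 0.9 ((324.39019775390625, 244.21047973632812), (59.37514877319336, 97.45283508300781), 89.84342193603516) (278, 212, 94, 58)
[(0.83, [0.64, 0.2, 0.207])]
C [0.57867268 0.20035427 0.34541579] [ 2.64830218e-01  2.74484397e-04 -9.64295017e-01] TCP~ 0.6503726802490556 0.2003542741292396 0.19961578546118783
325 113
```

View pics/w10c.png

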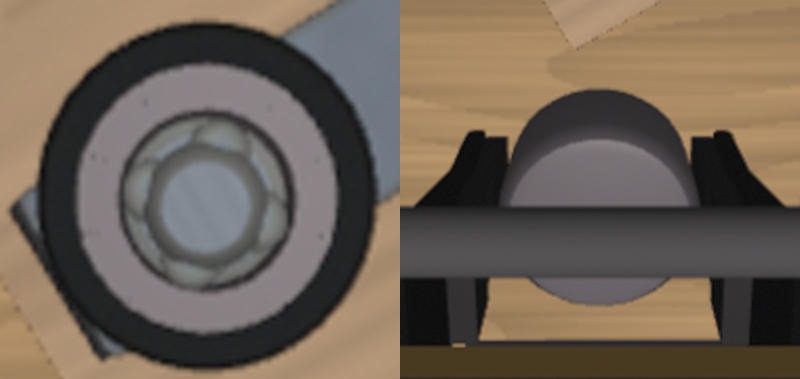

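The left half shows the wheel on the axle and the stud top at image (326.3,114.1), which puts the stud at about (0.5884, 0.2018). The right half shows the cap in the jaws, front edge at row 212, sitting about 1.4 mm toward tool −x. I'll correct for that and go above the stud.

play_rows([
  [[0.03,0.001,0,0,0,0],[0.055,0.0014,0.01,0,0,0],[0.0631,0.0014,0.04,0,0,0],[0.0631,0.0014,0.065,0,0,0],[0.0631,0.0014,0.077,0,0,0],[0.0631,0.0014,0.077,0,0,0],[0.0631,0.0014,0.077,0,0,0],[0.0631,0.0014,0.077,0,0,0]],
])

```text
time_s: 17.1
position: [0.5886, 0.2031, 0.1237]
tcp_rot: [[-1.0, 0.0, 0.003], [0.0, 1.0, 0.0], [-0.003, 0.0, -1.0]]
force: [0.9, 0.7, -0.5]
opening: 0.479
grasp_force: 30.0
```

play_rows([
  [[0,0,0,0,0,0],[0,0,0,0,0,0],[0,0,0,0,0,0]],
])

```text
time_s: 17.35
position: [0.5877, 0.2031, 0.1236]
tcp_rot: [[-1.0, 0.0, 0.002], [0.0, 1.0, 0.0], [-0.002, 0.0, -1.0]]
force: [-0.4, 1.0, -0.1]
opening: 0.48
grasp_force: 30.0
```

```bash
python3 look.py w11
python3 - <<'E'
from h import *
import pickle
d,s=pickle.load(open('w11.pkl','rb'))
C=-np.array(d['R']).T@d['t'];print('C',C.round(4),d['R'][2],'TCP~',C[0]+.0717,C[1]-.0002,C[2]-.1458)
S=imaging.capture('scene');T=imaging.capture('top')
o=[]
for D,z in((S,6),(T,6)):
    u,v=proj(D,[.588,.2017,.11]).astype(int);o.append(cv2.resize(D['frame'][v-30:v+30,u-35:u+35,::-1],(400,343),interpolation=cv2.INTER_CUBIC))
cv2.imwrite('pics/st.png',np.hstack(o))
E
```

```text
17.4 [0.5875 0.203  0.1234] [-0.39  1.17  0.55]
C [0.5158 0.203  0.2693] [ 0.26686913  0.00118354 -0.96373205] TCP~ 0.5874996727377808 0.2028169398836345 0.12346260968988579
```

play_rows([
  [[0,-0.0011,0,0,0,0],[0,-0.0011,0.004,0,0,0],[0,-0.0011,0.008,0,0,0],[0,-0.0011,0.011,0,0,0],[0,-0.0011,0.013,0,0,0],[0,-0.0011,0.014,0,0,0],[0,-0.0011,0.014,0,0,0],[0,-0.0011,0.014,0,0,0]],
])

```text
time_s: 18.17
position: [0.587, 0.2019, 0.1084]
tcp_rot: [[-1.0, 0.0, -0.0], [0.0, 1.0, -0.0], [0.0, -0.0, -1.0]]
force: [-0.2, 0.6, 0.1]
opening: 0.482
grasp_force: 30.0
```

play_rows([
  [[0,0,0.0005,0,0,0],[0,0,0.001,0,0,0],[0,0,0.001,0,0,0],[0,0,0.001,0,0,0]],
])

```text
time_s: 18.5
position: [0.5871, 0.2019, 0.1077]
tcp_rot: [[-1.0, 0.0, 0.0], [0.0, 1.0, 0.0], [-0.0, 0.0, -1.0]]
force: [0.4, 0.1, 0.0]
opening: 0.48
grasp_force: 30.0
```

play_rows([
  [[0,0,0.001,0,0,0],[0,0,0.002,0,0,0],[0,0,0.003,0,0,0],[0,0,0.003,0,0,0]],
])

```text
time_s: 18.83
position: [0.5878, 0.2018, 0.1061]
tcp_rot: [[-1.0, -0.0, 0.002], [-0.0, 1.0, -0.0], [-0.002, -0.0, -1.0]]
force: [-1.3, -1.4, 7.8]
opening: 0.484
grasp_force: 30.0
```

play_rows([
  [[0,0,0.001,0,0,0],[0,0,0.002,0,0,0],[0,0,0.002,0,0,0]],
])

```text
time_s: 19.08
position: [0.5879, 0.2018, 0.1048]
tcp_rot: [[-1.0, -0.0, 0.003], [-0.0, 1.0, -0.0], [-0.003, -0.0, -1.0]]
force: [-0.4, -1.7, 9.5]
opening: 0.479
grasp_force: 30.0
```

play_rows([
  [[0,0,0.001,0,0,0],[0,0,0.002,0,0,0],[0,0,0.003,0,0,0],[0,0,0.003,0,0,0]],
])

```text
time_s: 19.42
position: [0.5873, 0.2016, 0.0999]
tcp_rot: [[-1.0, 0.0, 0.001], [0.0, 1.0, -0.0], [-0.001, -0.0, -1.0]]
force: [0.6, -0.6, -0.2]
opening: 0.488
grasp_force: 30.0
```

play_rows([
  [[0,0,0.001,0,0,0],[0,0,0.002,0,0,0],[0,0,0.003,0,0,0],[0,0,0.003,0,0,0]],
])

```text
time_s: 19.75
position: [0.5864, 0.2018, 0.0953]
tcp_rot: [[-1.0, 0.0, -0.002], [0.0, 1.0, -0.0], [0.002, -0.0, -1.0]]
force: [1.4, -0.1, -5.6]
opening: 0.486
grasp_force: 30.0
```

play_rows([
  [[0,0,0.001,0,0,0],[0,0,0.002,0,0,0],[0,0,0.003,0,0,0],[0,0,0.004,0,0,0],[0,0,0.004,0,0,0]],
])

```text
time_s: 20.17
position: [0.5869, 0.2022, 0.0935]
tcp_rot: [[-1.0, 0.0, 0.0], [0.0, 1.0, 0.0], [-0.0, 0.0, -1.0]]
force: [-1.1, -0.6, 3.3]
opening: 0.48
grasp_force: 30.0
```

play_rows([
  [[0,0,0.001,0,0,0],[0,0,0.002,0,0,0],[0,0,0.002,0,0,0]],
])

```text
time_s: 20.42
position: [0.5869, 0.2022, 0.0933]
tcp_rot: [[-1.0, -0.0, 0.001], [-0.0, 1.0, 0.0], [-0.001, 0.0, -1.0]]
force: [-4.3, -0.7, 14.2]
opening: 0.481
grasp_force: 30.0
```

play_rows([
  [[0,0,0.0003,0,0,0],[0,0,0.0003,0,0,0],[0,0,0.0003,0,0,0],[0,0,0.0003,0,0,0],[0,0,0.0003,0,0,0],[0,0,0.0003,0,0,0],[0,0,0.0003,0,0,0],[0,0,0.0003,0,0,0]],
])

```text
time_s: 21.08
position: [0.587, 0.2022, 0.0933]
tcp_rot: [[-1.0, -0.0, 0.001], [-0.0, 1.0, 0.0], [-0.001, 0.0, -1.0]]
force: [-3.8, -0.6, 15.0]
opening: 0.479
grasp_force: 30.0
```

play_rows([
  [[0,0,0,0,0,0],[0,0,0,0,0,0],[0,0,0,0,0,0],[0,0,0,0,0,0],[0,0,0,0,0,0],[0,0,0,0,0,0],[0,0,0,0,0,0],[0,0,0,0,0,0]],
])

```text
time_s: 21.75
position: [0.587, 0.2022, 0.0933]
tcp_rot: [[-1.0, -0.0, 0.001], [-0.0, 1.0, 0.0], [-0.001, 0.0, -1.0]]
force: [-4.1, -1.2, 15.1]
opening: 0.48
grasp_force: 30.0
```

```bash
python3 look.py w12; python3 -c "
import cv2
a=cv2.imread('pics/w12.png')[160:350,220:430];cv2.imwrite('pics/w12c.png',cv2.resize(a,None,fx=2.5,fy=2.5,interpolation=cv2.INTER_CUBIC))"
```

```text
21.8 [0.5869 0.2022 0.0933] [-4.    0.1  15.36]
```

View pics/w12c.png

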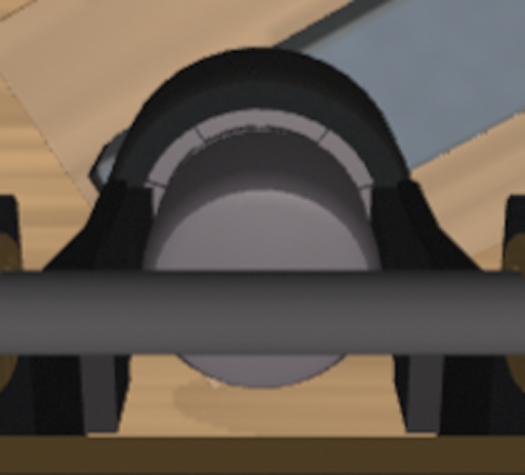

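The cap sits squarely over the wheel and hasn't slipped in the jaws: its front edge is still near row 212. The push is steady at 15 N with the tool at the expected seated height, so I'm handing in.

```bash
python3 -c "
from rig import bot
print(bot.hand_in())"
```

```text
the job is handed in; nothing more can be done
None
```

The wheel is down on the axle's shoulder, the cap has clicked fully home, and the job is handed in with the gripper still holding the cap and pressing down at a steady 15 N (21.8 s of the 64 s used); the hand-in call returned no verdict.

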